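Close the iris damper, then set its lever to the long mark

TASK

On the bench stands a grey dust-extraction box with a round iris damper, worked by a lever with an upright thumb tab. With the fingertips push the tab round to the closed stop (the left end of its travel, seen from the side where the scale is) until the leaves are fully shut, then push it back the other way until the lever's pointer is on the one long mark of the scale, and leave it there. Only push the tab, never pinch it between the fingers, and leave the sanding block, tape measure and screwdriver where they are.

Things in the scene. Friction and masses are not known exactly. Their poses are not given: they have to be found in the camera images.
- damper: fixed grey suction box, deck at z = 50 mm. Origin: on the ring's turning axis, at the underside; z up, -x to the scale side (front), +y left. Box from x = -150 to +100, y = -135 to +135 mm, hose spigot at +x. On it turns a dark ring, radius 66 mm, top 73 mm above the bench, with the lever. Two steel stop pins by the ends of travel, 90 mm from the axis, reach 68 mm above the bench.
- scale: flat white arc, 3 mm thick, on the deck, radius 107 to 141 mm about the ring's axis, with nine dark radial marks 12 degrees apart: eight short (12 x 2 mm) and, in the middle, one long (30 x 4 mm). Does not move, but is set at another angle each time. Origin on the ring's axis at deck height; its -x axis points along the long mark.
- long_mark (a point): point on the long mark, 114 mm from the ring's axis, where the pointer tip must come to stand above it (53 to 54 mm above the bench)
- pointer_tip (a point): tip of the lever's pointer (3 mm wide), 114 mm from the ring's axis, just above the scale; turns with the lever
- tab_top (a point): middle of the top edge of the upright tab, 90 mm from the ring's axis, 110 mm above the bench; turns with the lever. The tab is a plate 10 mm thick in the direction of travel, 26 mm long along the radius, free from 70.5 to 110 mm above the bench; the lever arm under it is 14 mm wide.
- tab_left: left half (5 mm) of the tab's thickness: the face on the closed side, which is pushed to open. Origin on the tab's middle plane at its foot, 90 mm from the ring's axis, 70 mm above the bench; its -x points radially outward, its +y to the closed side
- tab_right: right half (5 mm) of the tab's thickness: the face on the open side, which is pushed to close. Same origin and axes as tab_left
- lever (a joint): turn of the lever, rad: 0 = fully closed at the left stop; grows counter-clockwise from above (tab moves to the front, then right) to 1.745 = fully open. At value q the lever points along the damper's -x direction turned counter-clockwise by q - 0.873. Dry friction (about 3 N at the tab), no spring: it stays where left. The steel leaves in the port follow it.
- sanding_block: loose block 46 x 70 x 23 mm lying on the rear left of the deck; origin at the centre of its underside; leave alone
- tape_measure: loose tape measure 62 x 76 x 32 mm lying on the bench to the left of the box; origin at the centre of its underside; leave alone
- screwdriver: loose screwdriver 30 x 213 x 30 mm lying on the bench to the right of the box, along the box's side; origin at the centre of its underside; leave alone

How it is judged:
By the outcome, as a careful person would: the job done as asked, in the order asked, and still so for the second after the job is handed in, with the robot touching nothing.
It also fails if it takes over 51 s, if anything falls off the work surface, if the arm or the gripper's body presses on something with over 40 N, if the wrist force passes 120 N, or if a joint passes its speed limit or range.

ROBOT

A 6-joint arm with a two-finger parallel gripper is mounted at the origin on a cart in front of the work surface, level with it; the furniture and walls round the work are solid. World frame = base frame: x ahead of the robot, y to its left, z up, the work surface at z = 0. Lengths are in m, angles in rad, forces in N, time in s.
With the tool pointing down it reaches from about 0.25 to 0.775 m from the base axis. Payload 4 kg.
Tool frame: the origin (TCP) lies midway between the tips of the shut fingers; the grasp point (between the pads) lies 19 mm behind it; z points along the fingers, y is the line along which they close (so a half turn about z gives the same grasp; the last joint's range is limited). The gripper opens to 94 mm and grips with 3 to 60 N. Pads are 16 mm wide; open, the fingers measure 119 mm over their backs; the gripper's body (75 mm by 177 mm) begins 78 mm behind the grasp point.
Start: joints at [-1.333, 0.087, 1.371, -0, 1.684, -0.103], TCP at [0.184, -0.518, 0.206] pointing down, gripper open.
Joint ranges: [-3.1, 3.1], [-0.76, 2.03], [0.27, 2.55], [-1.08, 4.22], [0.17, 2.65], [-2.57, 2.57]. Speed limits (rad/s): [2.79, 2.79, 3.14, 3.14, 3.14, 3.14].

INTERFACE

Orientations are given as a unit quaternion [w, x, y, z].
In Python, from rig import r, vision, nets gives the robot as it stands. The module is installed in compiled form; this text tells all that it offers.
- The arm moves only by the tool jog_arm, never from a script. Its argument "steps" is a list of rows, each an object with "linear": the shift along the tool's x, y, z each as a share of 500 mm, from -1 to 1, a list of three; "angular": the turn, a rotation vector about the tool's x, y, z each as a share of 45 degrees, from -1 to 1, a list of three; "gripper": the opening, from 0 (shut) to 1 (fully open). In form: [{"linear": [dx, dy, dz], "angular": [wx, wy, wz], "gripper": gripper}, ...]. A call has 1 to 20 rows; each row is the pose to reach, as a shift and turn from the pose commanded when the call began, along the tool's axes at that moment; what a row does not reach only later rows make up. A row lasts 1/8 s, in which the tool goes at most 62.5 mm and 10.7 degrees, less where a joint would pass 70% of its speed; a pose out of reach is approached as far as the arm can. A call with a number of a shift or a turn outside -1 to 1 is refused whole. A call with a gripper value outside its range is refused whole. The fingers move at their own pace and stop on an object; "newtons" is the grip in N (left out, the last holds). Time passes only in rows, so rows that repeat a pose let the fingers close. It gives the time, the measured TCP pose, the force, the opening and the grip force at its end, in the units of the state.
- r.observe(): the state, without advancing time (a new reading comes with each control period).
- vision.camera(name): name is "scene" or "side" or "wrist"; returns a dict with "frame" (420x560x3 uint8, red, green, blue), "fx", "fy", "cx", "cy" (pixels), "origin" and "orientation" of the camera in the world; the wrist camera has in their place "mount" (4x4, takes a point from camera to tool coordinates, whose origin is the TCP and whose axes are the flange's). Camera axes: x right, y up, looking along -z (the intrinsics and any distortion apply to the point x, -y, -z); pixel columns grow to the right and rows downward; lengths in m; the calibration is good to about 2 mm. A picture is of the moment at which its call begins: read the wrist's pose just before it. There is no depth.
- r.finish_job(): hands the job in; it is judged then, once.
Trained networks look in a picture, given as the dict that the camera call returned (one of the last four; its "shot" number tells which), for a name from the list of things; names that differ only in an ending like _2 or _b are one class to them, and where a whole thing is asked for, a point or a joint stands for the part that bears it (a point fixed in the world has none). Each returns a list of dicts, best first, with "conf" (0 to 1); they miss things now and then, are a little off and sometimes report something else, mostly with a low value. They report only what shows in the picture. A call takes as long as a camera call.
- nets.regions_of(label, picture): "mask" (420x560 bool, what is visible of it).
- nets.spot_point(label, picture): "location" ([x, y, z] in m, in the coordinates of the camera as it stood for that picture, good to about 4 mm: a listed point, or the origin of a listed thing).
The state is a dict: "time_s": time; "qpos": joint angles; "joint_vel": joint speeds; "joint_torque": joint torques, N m; "ee_pos": TCP position; "ee_rot": TCP orientation; "ft_force": force on the tool from outside, world axes, zero at the start; "moment": the same for the moment, N m; "width": finger opening in m; "grip_force": force on a finger pad.
Only numpy, scipy, OpenCV 4.12 (cv2) and the standard library are available. Lean on these libraries where they do the work, as an engineer would, in place of code of your own. Each camera call takes 0.05 s, during which the arm holds its last target. There are 200 camera calls.

## Working session

There is one attempt and no reset: what is moved stays moved. The work goes in short steps, Python scripts to look and compute and a tool call to move; the robot and the scene stay as the last step left them, time stands still between calls to the robot, and variables do not carry over. Pictures are saved under pics/ and viewed, at most 10 in all, crops included, and the job is handed in when it is done.

Besides the shell and the picture viewer there is one more tool, called as name(argument=value, ...) on one line, values as JSON. jog_arm: Moves the arm, as the interface text tells. Its arguments: {"type":"object","properties":{"steps":{"type":"array","items":{"type":"object","properties":{"linear":{"type":"array","items":{"type":"number","minimum":-1,"maximum":1}},"angular":{"type":"array","items":{"type":"number","minimum":-1,"maximum":1}},"gripper":{"type":"number"}}}},"newtons":{"type":"number"}},"required":["steps"]}

```bash
mkdir -p pics
cat > h.py <<'E'
from rig import r, vision, nets
import numpy as np, cv2
from scipy.spatial.transform import Rotation as R
def rot(q): return R.from_quat([q[1],q[2],q[3],q[0]]).as_matrix()
def shot(name):
    s=r.observe(); p=vision.camera(name)
    if name=="wrist":
        T=np.eye(4);T[:3,:3]=rot(s["ee_rot"]);T[:3,3]=s["ee_pos"]
        M=T@np.array(p["mount"])
    else:
        M=np.eye(4);M[:3,:3]=rot(p["orientation"]);M[:3,3]=p["origin"]
    return p,M
def pts(labels,p,M):
    o={}
    for l in labels:
        for d in nets.spot_point(l,p)[:1]:
            w=M[:3,:3]@np.array(d["location"])+M[:3,3]; o[l]=w
            print(l,round(d["conf"],2),np.round(w,4))
    return o
def proj(P,p,M):
    c=M[:3,:3].T@(np.array(P)-M[:3,3]); return p["cx"]+p["fx"]*c[0]/-c[2], p["cy"]+p["fy"]*-c[1]/-c[2]
E
python3 - <<'E'
from h import *
s=r.observe(); print({k:np.round(v,3) for k,v in s.items()})
L=["damper","scale","long_mark","pointer_tip","tab_top","tab_left","tab_right","sanding_block","tape_measure","screwdriver"]
ims=[]
for n in ["scene","side"]:
    p,M=shot(n); print(n,np.round(M[:3,3],3),{k:v for k,v in p.items() if k not in("frame","mount")}); pts(L,p,M); cv2.imwrite(f"pics/{n}0.png",p["frame"][...,::-1])
E
```

```text
{'time_s': np.float64(0.0), 'qpos': array([-1.333,  0.088,  1.372, -0.   ,  1.684, -0.103]), 'joint_vel': array([ 0.   ,  0.001, -0.   , -0.   ,  0.001,  0.   ]), 'joint_torque': array([ 0.0000e+00, -3.4018e+01, -3.0243e+01,  7.2000e-02,  3.3000e-02,
       -0.0000e+00]), 'ee_pos': array([ 0.184, -0.518,  0.204]), 'ee_rot': array([-0.001,  0.986,  0.17 , -0.   ]), 'ft_force': array([-0.113, -0.21 , -0.055]), 'moment': array([ 0.006,  0.041, -0.   ]), 'grip_force': np.float64(0.0), 'width': np.float64(0.094)}
scene [ 0.035 -0.633  1.04 ] {'fx': 528.4834102335516, 'fy': 528.4834102335516, 'cx': 280.12499937214824, 'cy': 202.9150150725569, 'origin': array([ 0.03512384, -0.63257695,  1.03952646]), 'orientation': array([ 0.88052275,  0.34218129, -0.11346363, -0.30776234]), 'shot': 1}
damper 0.77 [ 0.5632 -0.0155  0.0042]
long_mark 0.58 [0.4674 0.0415 0.0562]
pointer_tip 0.76 [ 0.454  -0.0208  0.0586]
tab_top 0.82 [ 0.4765 -0.017   0.1113]
tab_left 0.59 [ 0.4764 -0.0161  0.0748]
tab_right 0.43 [ 0.4775 -0.0161  0.0731]
sanding_block 0.77 [0.6508 0.0649 0.0496]
tape_measure 0.57 [0.5774 0.2019 0.0008]
screwdriver 0.75 [ 5.117e-01 -1.962e-01  3.000e-04]
side [ 0.585 -0.67   0.547] {'fx': 421.62366324078573, 'fy': 421.62366324078573, 'cx': 288.57300519308694, 'cy': 203.66227206179116, 'origin': array([ 0.58531953, -0.66989118,  0.54660651]), 'orientation': array([0.88175426, 0.47139736, 0.01602702, 0.00608959]), 'shot': 2}
damper 0.69 [ 0.5646 -0.012  -0.0015]
long_mark 0.96 [0.467  0.04   0.0545]
pointer_tip 0.84 [ 0.4521 -0.0205  0.0552]
tab_top 0.82 [ 0.4751 -0.0222  0.1107]
tab_left 0.2 [ 5.118e-01 -1.946e-01  2.000e-04]
tab_right 0.69 [ 0.4744 -0.0204  0.069 ]
sanding_block 0.62 [0.6478 0.0628 0.0541]
tape_measure 0.82 [5.799e-01 2.023e-01 3.000e-04]
screwdriver 0.94 [ 0.5121 -0.1945  0.0029]
```

View pics/scene0.png

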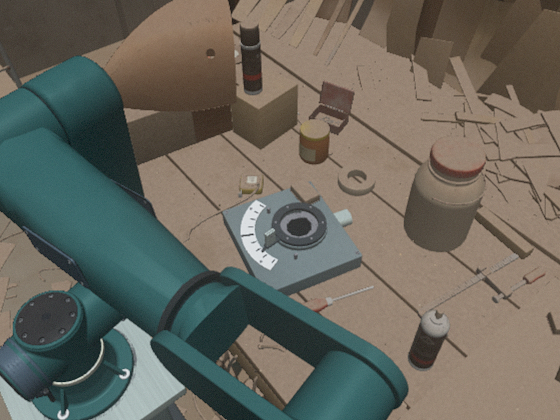

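View pics/side0.png

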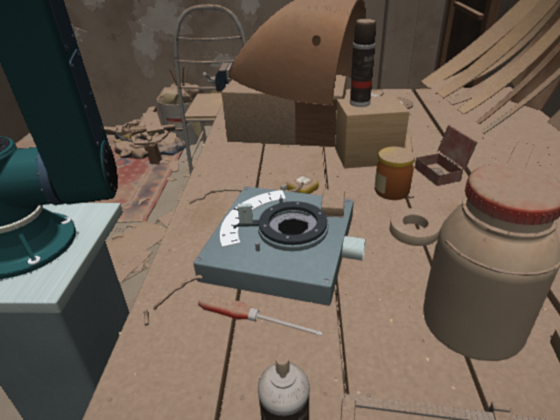

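jog_arm(steps=[{"linear":[0.1,-0.08,-0.09],"angular":[0,0,-0.2],"gripper":0},{"linear":[0.2,-0.17,-0.09],"angular":[0,0,-0.4],"gripper":0},{"linear":[0.3,-0.25,-0.09],"angular":[0,0,-0.6],"gripper":0},{"linear":[0.4,-0.33,-0.09],"angular":[0,0,-0.8],"gripper":0},{"linear":[0.5,-0.41,-0.09],"angular":[0,0,-1],"gripper":0},{"linear":[0.6,-0.5,-0.09],"angular":[0,0,-1],"gripper":0},{"linear":[0.7,-0.58,-0.09],"angular":[0,0,-1],"gripper":0},{"linear":[0.8,-0.66,-0.09],"angular":[0,0,-1],"gripper":0},{"linear":[0.86,-0.71,-0.09],"angular":[0,0,-1],"gripper":0},{"linear":[0.86,-0.71,-0.09],"angular":[0,0,-1],"gripper":0},{"linear":[0.86,-0.71,-0.09],"angular":[0,0,-1],"gripper":0},{"linear":[0.86,-0.71,-0.09],"angular":[0,0,-1],"gripper":0}])

```text
time_s: 2.6
ee_pos: [0.47, -0.0414, 0.2506]
ee_rot: [0.0, 0.846, 0.533, -0.0]
ft_force: [-0.2, -0.6, -0.2]
width: 0.0002
grip_force: 0.0
```

Run:
```python
from h import *
s=r.observe(); print({k:np.round(v,3) for k,v in s.items()})
L=["damper","scale","long_mark","pointer_tip","tab_top","tab_left","tab_right"]
for n in ["wrist","scene"]:
    p,M=shot(n); pts(L,p,M); cv2.imwrite(f"pics/{n}1.png",p["frame"][...,::-1])
    np.savez(n+"1.npz",M=M,k=[p[k] for k in("fx","fy","cx","cy")])
```

```text
{'time_s': np.float64(2.6), 'qpos': array([-2.080e-01, -9.300e-02,  1.461e+00, -1.000e-03,  1.773e+00,
        2.390e-01]), 'joint_vel': array([-0.01 , -0.005,  0.001,  0.003, -0.002,  0.004]), 'joint_torque': array([ 4.9500e-01, -2.6260e+01, -3.0389e+01,  1.0300e-01, -6.0000e-03,
       -4.0000e-03]), 'ee_pos': array([ 0.47 , -0.041,  0.251]), 'ee_rot': array([ 0.   ,  0.846,  0.533, -0.   ]), 'ft_force': array([-0.155, -0.602, -0.171]), 'moment': array([ 0.006, -0.069, -0.05 ]), 'grip_force': np.float64(0.0), 'width': np.float64(0.0)}
damper 0.96 [ 0.5654 -0.0166 -0.0016]
long_mark 0.87 [0.4673 0.0349 0.0555]
pointer_tip 0.87 [ 0.4531 -0.0208  0.0592]
tab_top 0.92 [ 0.4749 -0.0182  0.1096]
tab_left 0.52 [ 0.4746 -0.021   0.0686]
tab_right 0.67 [ 0.4784 -0.0184  0.0704]
damper 0.96 [ 0.5639 -0.0141  0.0028]
long_mark 0.65 [0.4659 0.0398 0.0544]
tab_top 0.97 [ 0.4778 -0.0155  0.1135]
tab_left 0.52 [ 0.4774 -0.0168  0.0733]
tab_right 0.67 [ 0.4789 -0.0181  0.0724]
```

View pics/wrist1.png

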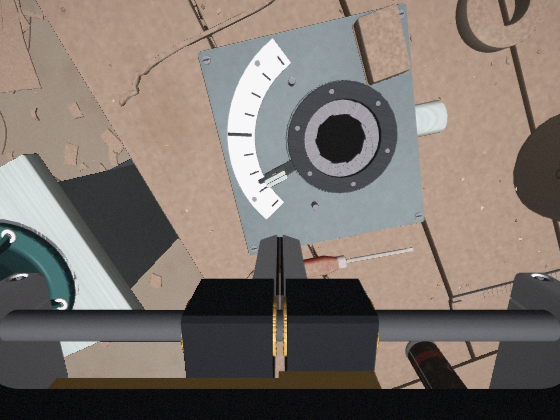

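```bash
cat >> h.py <<'E'
def unproj(uv,z,k,M):
    fx,fy,cx,cy=k; d=M[:3,:3]@np.array([(uv[0]-cx)/fx,-(uv[1]-cy)/fy,-1.0]); o=M[:3,3]
    return o+d*(z-o[2])/d[2]
E
python3 - <<'E'
from h import *
d=np.load("wrist1.npz");k,M=d["k"],d["M"]
for n,uv,z in [("ring c",(342.5,136),.073),("ringL",(288,136),.073),("ringR",(397,137),.073),("ringT",(342,80),.073),("ringB",(342,192),.073),("pinclosed",(292,83),.068),("pinopen",(315,204),.068),("mark out",(229,134),.053),("mark in",(251,134.5),.053),("boxFL",(201,51),.05),("boxFR",(247,252),.05),("boxBR",(424,218),.05),("boxBL",(406,4),.05)]:
    print(n,np.round(unproj(uv,z,k,M),4))
im=cv2.imread("pics/wrist1.png")[30:230,215:350]
cv2.imwrite("pics/crop1.png",cv2.resize(im,None,fx=3,fy=3,interpolation=cv2.INTER_CUBIC))
E
```

```text
ring c [ 0.5682 -0.0122  0.073 ]
ringL [0.5098 0.0157 0.073 ]
ringR [ 0.6262 -0.0413  0.073 ]
ringT [0.5911 0.0451 0.073 ]
ringB [ 0.5417 -0.0748  0.073 ]
pinclosed [0.5392 0.0672 0.068 ]
pinopen [ 0.5051 -0.0758  0.068 ]
mark out [0.4445 0.0492 0.053 ]
mark in [0.4691 0.0368 0.053 ]
boxFL [0.459  0.1472 0.05  ]
boxFR [ 0.3909 -0.1034  0.05  ]
boxBR [ 0.6312 -0.1631  0.05  ]
boxBL [0.6927 0.0888 0.05  ]
```

View pics/crop1.png

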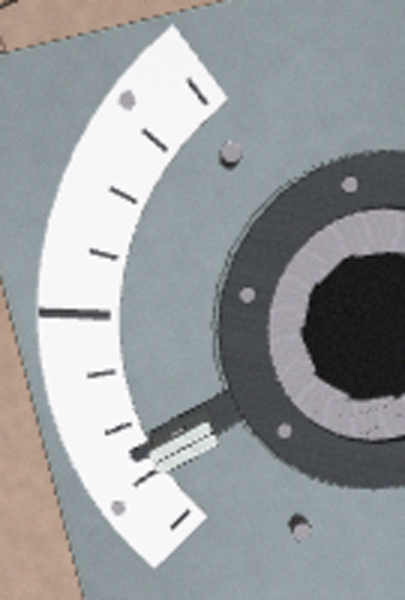

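Long mark at about (240,134) in the wrist picture, pointer tip at (262,182), and stop pins at (292,83) and (315,204). This puts the lever at about 68° and the target at about 37° from the closed stop. Next I move down on the open side of the tab.

jog_arm(steps=[{"linear":[-0.011,0.024,0],"angular":[0,0,-0.22],"gripper":0},{"linear":[-0.011,0.024,0],"angular":[0,0,-0.44],"gripper":0},{"linear":[-0.011,0.024,0],"angular":[0,0,-0.66],"gripper":0},{"linear":[-0.011,0.024,0.07],"angular":[0,0,-0.66],"gripper":0},{"linear":[-0.011,0.024,0.14],"angular":[0,0,-0.66],"gripper":0},{"linear":[-0.011,0.024,0.2],"angular":[0,0,-0.66],"gripper":0},{"linear":[-0.011,0.024,0.26],"angular":[0,0,-0.66],"gripper":0},{"linear":[-0.011,0.024,0.3],"angular":[0,0,-0.66],"gripper":0},{"linear":[-0.011,0.024,0.331],"angular":[0,0,-0.66],"gripper":0},{"linear":[-0.011,0.024,0.331],"angular":[0,0,-0.66],"gripper":0}])

```text
time_s: 4.65
ee_pos: [0.4781, -0.05, 0.0838]
ee_rot: [-0.001, 0.681, 0.733, -0.001]
ft_force: [-0.0, 0.0, 0.5]
width: 0.0005
grip_force: 0.0
```

```bash
cat >> h.py <<'E'
A=np.array([.566,-.0135])
def arc(phis,off,z,rad=.09,side=1):
    """rows: tool at radius rad, off = distance of the tool centre from the lever mid plane (ccw +), phi deg; prints shares"""
    s=r.observe(); Rm=rot(s["ee_rot"]); p0=np.array(s["ee_pos"]); y0=np.degrees(np.arctan2(Rm[1,0],Rm[0,0]))
    print("now",np.round(p0,4),"yaw",round(y0,2),"F",np.round(s["ft_force"],1),s["time_s"])
    for f in phis:
        a=np.radians(f);u=np.array([np.cos(a),np.sin(a)]);t=np.array([-u[1],u[0]])
        P=np.r_[A+rad*u+off*t,z]; d=Rm.T@(P-p0)/.5
        w=-((f-90-y0+180)%360-180)/45
        print(f,np.round(d,3).tolist(),round(w,2))
E
python3 - <<'E'
from h import *
arc(np.arange(184,111,-4),.013,.085)
E
```

```text
now [ 0.4781 -0.05    0.0838] yaw 94.23 F [-0.   0.   0.5] 4.65
184 [0.035, 0.001, -0.002] 0.01
180 [0.047, -0.001, -0.002] 0.09
176 [0.06, -0.001, -0.002] 0.18
172 [0.073, -0.001, -0.002] 0.27
168 [0.085, 0.001, -0.002] 0.36
164 [0.098, 0.003, -0.002] 0.45
160 [0.11, 0.006, -0.002] 0.54
156 [0.122, 0.01, -0.002] 0.63
152 [0.134, 0.015, -0.002] 0.72
148 [0.145, 0.02, -0.002] 0.81
144 [0.156, 0.026, -0.002] 0.89
140 [0.167, 0.034, -0.002] 0.98
136 [0.177, 0.041, -0.002] 1.07
132 [0.186, 0.05, -0.002] 1.16
128 [0.195, 0.059, -0.002] 1.25
124 [0.203, 0.069, -0.002] 1.34
120 [0.211, 0.079, -0.002] 1.43
116 [0.217, 0.09, -0.002] 1.52
112 [0.223, 0.101, -0.002] 1.61
```

jog_arm(steps=[{"linear":[0.02,0,0],"angular":[0,0,0],"gripper":0},{"linear":[0.035,0,0],"angular":[0,0,0],"gripper":0},{"linear":[0.047,0,0],"angular":[0,0,0.09],"gripper":0},{"linear":[0.06,0,0],"angular":[0,0,0.18],"gripper":0},{"linear":[0.073,0,0],"angular":[0,0,0.27],"gripper":0},{"linear":[0.085,0.001,0],"angular":[0,0,0.36],"gripper":0},{"linear":[0.098,0.003,0],"angular":[0,0,0.45],"gripper":0},{"linear":[0.11,0.006,0],"angular":[0,0,0.54],"gripper":0},{"linear":[0.122,0.01,0],"angular":[0,0,0.63],"gripper":0},{"linear":[0.134,0.015,0],"angular":[0,0,0.72],"gripper":0},{"linear":[0.145,0.02,0],"angular":[0,0,0.81],"gripper":0},{"linear":[0.156,0.026,0],"angular":[0,0,0.89],"gripper":0}])

```text
time_s: 6.15
ee_pos: [0.487, 0.0271, 0.0862]
ee_rot: [0.003, 0.891, 0.454, 0.0]
ft_force: [0.1, -4.8, 0.5]
width: 0.0004
grip_force: 2.1
```

Run:
```python
from h import *
arc(np.arange(144,107,-2),.013,.085)
p,M=shot("wrist"); pts(["pointer_tip","tab_top","long_mark","damper"],p,M); cv2.imwrite("pics/w2.png",p["frame"][...,::-1])
```

```text
now [0.487  0.0271 0.0862] yaw 54.04 F [ 0.1 -4.8  0.5] 6.15
144 [0.001, -0.004, 0.002] 0.0
142 [0.008, -0.005, 0.002] 0.05
140 [0.014, -0.006, 0.002] 0.09
138 [0.02, -0.006, 0.002] 0.13
136 [0.027, -0.006, 0.002] 0.18
134 [0.033, -0.006, 0.002] 0.22
132 [0.039, -0.006, 0.002] 0.27
130 [0.046, -0.005, 0.002] 0.31
128 [0.052, -0.005, 0.002] 0.36
126 [0.058, -0.004, 0.002] 0.4
124 [0.064, -0.002, 0.002] 0.45
122 [0.071, -0.001, 0.002] 0.49
120 [0.077, 0.001, 0.002] 0.53
118 [0.083, 0.002, 0.002] 0.58
116 [0.089, 0.004, 0.002] 0.62
114 [0.095, 0.007, 0.002] 0.67
112 [0.101, 0.009, 0.002] 0.71
110 [0.106, 0.012, 0.002] 0.76
108 [0.112, 0.015, 0.002] 0.8
pointer_tip 0.73 [0.4787 0.0529 0.0619]
tab_top 0.82 [0.4949 0.0382 0.1083]
long_mark 0.84 [0.4659 0.0358 0.0576]
damper 0.75 [ 0.5722 -0.0153  0.002 ]
```

View pics/w2.png

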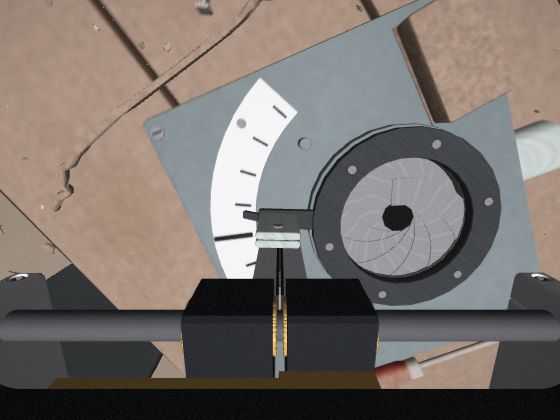

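The tab at (280,235) is moving ahead of the fingers. The pointer at (248,214) is past the long mark and the leaves are nearly shut, so I keep pushing.

jog_arm(steps=[{"linear":[0.014,-0.004,0.001],"angular":[0,0,0.09],"gripper":0},{"linear":[0.027,-0.005,0.001],"angular":[0,0,0.18],"gripper":0},{"linear":[0.039,-0.005,0.001],"angular":[0,0,0.27],"gripper":0},{"linear":[0.052,-0.005,0.001],"angular":[0,0,0.36],"gripper":0},{"linear":[0.064,-0.002,0.001],"angular":[0,0,0.45],"gripper":0},{"linear":[0.071,-0.001,0.001],"angular":[0,0,0.49],"gripper":0},{"linear":[0.077,0.001,0.001],"angular":[0,0,0.53],"gripper":0},{"linear":[0.08,0.001,0.001],"angular":[0,0,0.55],"gripper":0}])

```text
time_s: 7.4
ee_pos: [0.5098, 0.0606, 0.0843]
ee_rot: [0.0, 0.967, 0.254, -0.0]
ft_force: [-0.7, -3.4, 0.4]
width: 0.0002
grip_force: 1.6
```

Run:
```python
from h import *
arc(np.arange(119,107,-1),.013,.085)
```

```text
now [0.5098 0.0606 0.0843] yaw 29.39 F [-0.7 -3.4  0.4] 7.4
119 [0.0, 0.004, -0.001] 0.01
118 [0.003, 0.004, -0.001] 0.03
117 [0.007, 0.003, -0.001] 0.05
116 [0.01, 0.003, -0.001] 0.08
115 [0.013, 0.003, -0.001] 0.1
114 [0.016, 0.003, -0.001] 0.12
113 [0.019, 0.003, -0.001] 0.14
112 [0.022, 0.002, -0.001] 0.16
111 [0.026, 0.002, -0.001] 0.19
110 [0.029, 0.003, -0.001] 0.21
109 [0.032, 0.003, -0.001] 0.23
108 [0.035, 0.003, -0.001] 0.25
```

jog_arm(steps=[{"linear":[0.003,0.002,0],"angular":[0,0,0.03],"gripper":0},{"linear":[0.006,0.002,0],"angular":[0,0,0.05],"gripper":0},{"linear":[0.009,0.002,0],"angular":[0,0,0.07],"gripper":0},{"linear":[0.012,0.002,0],"angular":[0,0,0.08],"gripper":0},{"linear":[0.012,0.002,0],"angular":[0,0,0.08],"gripper":0}])

```text
time_s: 8.02
ee_pos: [0.5115, 0.0622, 0.0843]
ee_rot: [-0.0, 0.975, 0.223, -0.005]
ft_force: [-12.8, -4.1, 7.8]
width: 0.0004
grip_force: 6.8
```

jog_arm(steps=[{"linear":[0.003,0,0],"angular":[0,0,0],"gripper":0},{"linear":[0.005,0,0],"angular":[0,0,0],"gripper":0},{"linear":[0.005,0,0],"angular":[0,0,0],"gripper":0}])

```text
time_s: 8.4
ee_pos: [0.5115, 0.0622, 0.0843]
ee_rot: [0.0, 0.975, 0.223, -0.008]
ft_force: [-19.4, -6.3, 12.7]
width: 0.0004
grip_force: 10.1
```

Run:
```python
from h import *
s=r.observe();print(s["ee_pos"],s["ft_force"])
p,M=shot("wrist"); pts(["pointer_tip","tab_top","long_mark"],p,M); cv2.imwrite("pics/w3.png",p["frame"][...,::-1])
```

```text
[0.51152656 0.06217511 0.08431253] [-19.40086417  -6.34218009  12.70053829]
tab_top 0.6 [0.5265 0.0643 0.1108]
```

View pics/w3.png

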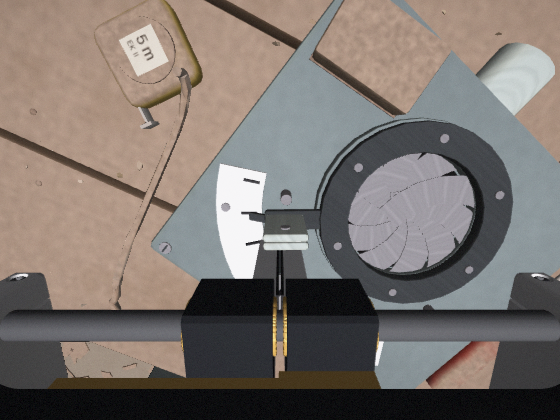

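The leaves look shut, with the pointer at (245,213) and the stop pin at (287,195). The 20 N reaction with no motion suggests the stop. A close-up will confirm it.

Run:
```python
from h import *
im=cv2.imread("pics/w3.png")[150:300,200:400]
cv2.imwrite("pics/crop3.png",cv2.resize(im,None,fx=4,fy=4,interpolation=cv2.INTER_CUBIC))
```

```text
(no output)
```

View pics/crop3.png

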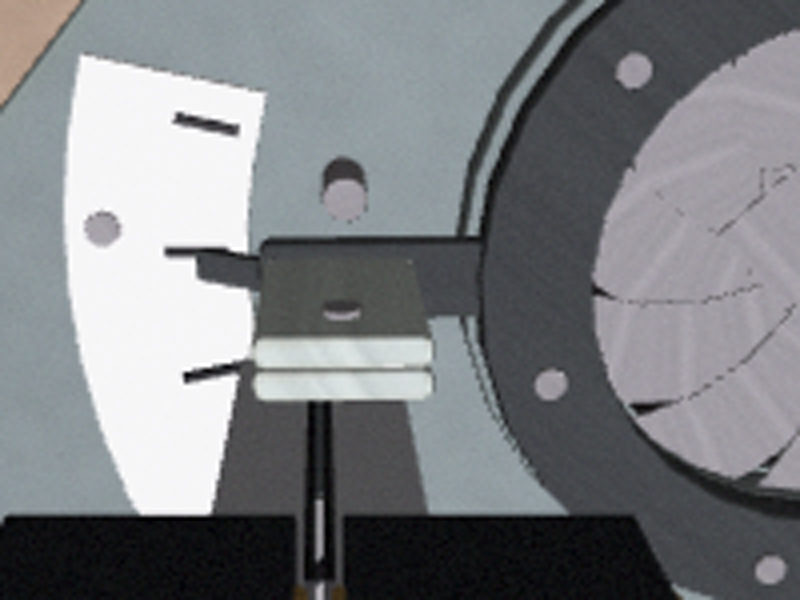

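The 2–3 mm gap to the pin matches the pins' own spacing. They sit about 8.4° beyond each end of travel, so the lever is on its stop and the leaves are shut. I back off, lift, and go over to the other side.

jog_arm(steps=[{"linear":[-0.02,0,0],"angular":[0,0,0],"gripper":0},{"linear":[-0.05,0,0],"angular":[0,0,0],"gripper":0},{"linear":[-0.05,0,-0.06],"angular":[0,0,0],"gripper":0},{"linear":[-0.05,0,-0.12],"angular":[0,0,0],"gripper":0},{"linear":[-0.05,0,-0.12],"angular":[0,0,0],"gripper":0}])

```text
time_s: 9.22
ee_pos: [0.4973, 0.0531, 0.1472]
ee_rot: [0.001, 0.975, 0.223, 0.004]
ft_force: [-1.1, -0.2, -0.6]
width: 0.0003
grip_force: 0.0
```

Run:
```python
from h import *
arc([117.4],-.028,.14); arc([117.4],-.028,.085)
p,M=shot("wrist"); pts(["pointer_tip","tab_top","long_mark","damper"],p,M); cv2.imwrite("pics/w4.png",p["frame"][...,::-1])
p,M=shot("side"); pts(["pointer_tip","tab_top","long_mark","damper"],p,M)
```

```text
now [0.4973 0.0531 0.1472] yaw 25.82 F [-1.1 -0.2 -0.6] 9.225
117.4 [0.117, -0.002, 0.015] -0.04
now [0.4973 0.0531 0.1472] yaw 25.82 F [-1.1 -0.2 -0.6] 9.225
117.4 [0.116, -0.002, 0.125] -0.04
pointer_tip 0.75 [0.5159 0.0864 0.0582]
tab_top 0.69 [0.5269 0.0673 0.1096]
long_mark 0.9 [0.4668 0.0358 0.0591]
damper 0.85 [ 0.5694 -0.0159 -0.0021]
pointer_tip 0.86 [0.5143 0.0866 0.0561]
tab_top 0.93 [0.5283 0.0666 0.1119]
long_mark 0.84 [0.4683 0.0401 0.0531]
damper 0.82 [ 5.618e-01 -1.510e-02 -5.000e-04]
```

jog_arm(steps=[{"linear":[0.04,0,0],"angular":[0,0,-0.04],"gripper":0},{"linear":[0.08,0,0],"angular":[0,0,-0.04],"gripper":0},{"linear":[0.12,0,0],"angular":[0,0,-0.04],"gripper":0},{"linear":[0.12,0,0],"angular":[0,0,-0.04],"gripper":0},{"linear":[0.12,0,0.05],"angular":[0,0,-0.04],"gripper":0},{"linear":[0.12,0,0.1],"angular":[0,0,-0.04],"gripper":0},{"linear":[0.12,0,0.125],"angular":[0,0,-0.04],"gripper":0},{"linear":[0.12,0,0.125],"angular":[0,0,-0.04],"gripper":0}])

```text
time_s: 10.72
ee_pos: [0.5483, 0.0788, 0.081]
ee_rot: [-0.0, 0.971, 0.239, -0.001]
ft_force: [0.4, -0.3, 1.4]
width: 0.0006
grip_force: 0.0
```

Run:
```python
from h import *
arc(list(range(116,150,3))+[146,148],-.013,.085)
```

```text
now [0.5483 0.0788 0.081 ] yaw 27.62 F [ 0.4 -0.3  1.4] 10.725
116 [-0.023, 0.001, -0.008] 0.04
119 [-0.033, -0.001, -0.008] -0.03
122 [-0.042, -0.001, -0.008] -0.1
125 [-0.052, -0.002, -0.008] -0.16
128 [-0.061, -0.002, -0.008] -0.23
131 [-0.071, -0.001, -0.008] -0.3
134 [-0.08, -0.0, -0.008] -0.36
137 [-0.09, 0.002, -0.008] -0.43
140 [-0.099, 0.004, -0.008] -0.5
143 [-0.108, 0.006, -0.008] -0.56
146 [-0.117, 0.009, -0.008] -0.63
149 [-0.126, 0.013, -0.008] -0.7
146 [-0.117, 0.009, -0.008] -0.63
148 [-0.123, 0.012, -0.008] -0.68
```

jog_arm(steps=[{"linear":[-0.012,0,-0.004],"angular":[0,0,0],"gripper":0},{"linear":[-0.023,0,-0.006],"angular":[0,0,0],"gripper":0},{"linear":[-0.033,-0.001,-0.006],"angular":[0,0,-0.03],"gripper":0},{"linear":[-0.042,-0.001,-0.006],"angular":[0,0,-0.1],"gripper":0},{"linear":[-0.052,-0.002,-0.006],"angular":[0,0,-0.16],"gripper":0},{"linear":[-0.061,-0.002,-0.006],"angular":[0,0,-0.23],"gripper":0},{"linear":[-0.071,-0.001,-0.006],"angular":[0,0,-0.3],"gripper":0},{"linear":[-0.08,0,-0.006],"angular":[0,0,-0.36],"gripper":0},{"linear":[-0.09,0.002,-0.006],"angular":[0,0,-0.43],"gripper":0},{"linear":[-0.099,0.004,-0.006],"angular":[0,0,-0.5],"gripper":0},{"linear":[-0.108,0.006,-0.006],"angular":[0,0,-0.56],"gripper":0},{"linear":[-0.117,0.009,-0.006],"angular":[0,0,-0.63],"gripper":0},{"linear":[-0.117,0.009,-0.006],"angular":[0,0,-0.63],"gripper":0}])

```text
time_s: 12.35
ee_pos: [0.5, 0.0484, 0.0859]
ee_rot: [0.0, 0.883, 0.469, 0.001]
ft_force: [1.0, 2.7, 2.1]
width: 0.0003
grip_force: 1.1
```

Run:
```python
from h import *
arc([146,147,148,149,150,151,152,153],-.013,.085)
p,M=shot("wrist"); a=pts(["pointer_tip","long_mark","tab_top"],p,M); cv2.imwrite("pics/w5.png",p["frame"][...,::-1])
q,N=shot("side"); b=pts(["pointer_tip","long_mark","tab_top"],q,N)
for o in (a,b):
    for k,v in o.items(): print(k,np.degrees(np.arctan2(*(v[:2]-A)[::-1])))
w=p["frame"][130:330,150:400,::-1]; s=q["frame"][170:290,180:330,::-1]
w=cv2.resize(w,(500,400),interpolation=cv2.INTER_CUBIC); s=cv2.resize(s,(300,240),interpolation=cv2.INTER_CUBIC)
c=np.zeros((400,800,3),np.uint8); c[:,:500]=w; c[:240,500:]=s
cv2.imwrite("pics/c5.png",c)
```

```text
now [0.5    0.0484 0.0859] yaw 55.97 F [1.  2.7 2.1] 12.35
146 [-0.003, -0.001, 0.002] -0.0
147 [-0.006, -0.002, 0.002] -0.02
148 [-0.009, -0.002, 0.002] -0.05
149 [-0.012, -0.002, 0.002] -0.07
150 [-0.015, -0.003, 0.002] -0.09
151 [-0.019, -0.003, 0.002] -0.11
152 [-0.022, -0.003, 0.002] -0.13
153 [-0.025, -0.003, 0.002] -0.16
pointer_tip 0.64 [0.4768 0.046  0.0573]
long_mark 0.56 [0.4655 0.0366 0.0579]
pointer_tip 0.71 [0.4695 0.0451 0.0573]
long_mark 0.83 [0.4679 0.0387 0.0537]
tab_top 0.61 [0.4894 0.0375 0.1136]
pointer_tip 146.30346265775782
long_mark 153.51877517978667
pointer_tip 148.70981675144583
long_mark 151.98874494416546
tab_top 146.3434316348519
```

View pics/c5.png

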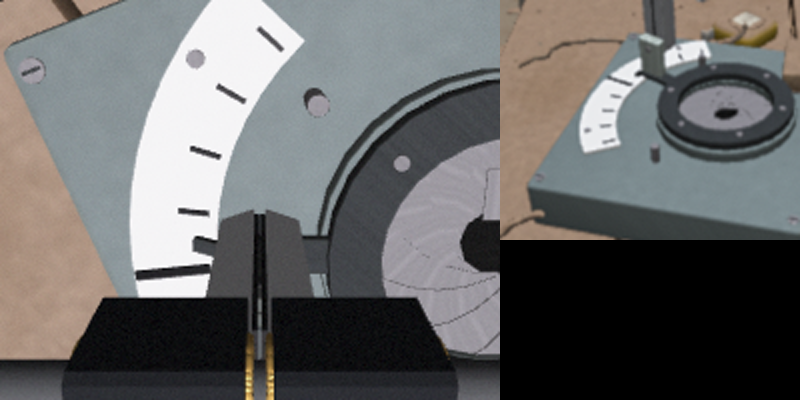

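The pointer at (203,243) is between the previous mark (195,212) and the long mark (175,271), about 5.4° short. I push on about 4°.

jog_arm(steps=[{"linear":[-0.005,-0.001,0],"angular":[0,0,-0.03],"gripper":0},{"linear":[-0.009,-0.001,0],"angular":[0,0,-0.06],"gripper":0},{"linear":[-0.013,-0.002,0],"angular":[0,0,-0.09],"gripper":0},{"linear":[-0.013,-0.002,0],"angular":[0,0,-0.09],"gripper":0}])

```text
time_s: 13.25
ee_pos: [0.495, 0.0427, 0.0848]
ee_rot: [0.0, 0.866, 0.5, -0.0]
ft_force: [1.1, 0.7, 0.4]
width: 0.0004
grip_force: 0.9
```

```bash
cat >> h.py <<'E'
def polar(p,M,z,A=A,ph=np.arange(110,175,.1),rr=np.arange(.100,.146,.0005)):
    P,Rr=np.meshgrid(np.radians(ph),rr)
    W=np.stack([A[0]+Rr*np.cos(P),A[1]+Rr*np.sin(P),np.full_like(P,z)],-1)
    c=(W-M[:3,3])@M[:3,:3]
    u=p["cx"]+p["fx"]*c[...,0]/-c[...,2]; v=p["cy"]+p["fy"]*c[...,1]/c[...,2]
    return cv2.remap(cv2.cvtColor(p["frame"],cv2.COLOR_RGB2GRAY),u.astype(np.float32),v.astype(np.float32),cv2.INTER_CUBIC)
def runs(row,ph,th=110):
    d=np.r_[0,(row<th).astype(int),0]; e=np.diff(d); return [(round(ph[a],1),round(ph[min(b,len(ph))-1],1)) for a,b in zip(np.where(e==1)[0],np.where(e==-1)[0])]
E
python3 - <<'E'
from h import *
arc([150,151,152,153],-.013,.085)
ph=np.arange(110,175,.1);rr=np.arange(.100,.146,.0005)
p,M=shot("wrist")
I=polar(p,M,.053); cv2.imwrite("pics/p6.png",cv2.resize(I,(650,460)))
for rad in (.111,.113,.116,.12,.125,.13,.135): print(rad,runs(I[int(round((rad-.1)/.0005))],ph))
w=p["frame"][170:270,200:300,::-1]
c=np.zeros((600,650),np.uint8); c=cv2.cvtColor(c,cv2.COLOR_GRAY2BGR)
c[:300]=cv2.cvtColor(cv2.resize(I,(650,300)),cv2.COLOR_GRAY2BGR); c[300:,:300]=cv2.resize(w,(300,300),interpolation=cv2.INTER_CUBIC)
cv2.imwrite("pics/c6.png",c)
E
```

```text
now [0.495  0.0427 0.0848] yaw 60.03 F [1.1 0.7 0.4] 13.25
150 [-0.0, -0.001, -0.0] 0.0
151 [-0.004, -0.001, -0.0] -0.02
152 [-0.007, -0.002, -0.0] -0.04
153 [-0.01, -0.002, -0.0] -0.07
0.111 [(np.float64(115.6), np.float64(116.2)), (np.float64(127.7), np.float64(128.4)), (np.float64(139.9), np.float64(140.6)), (np.float64(150.1), np.float64(153.6)), (np.float64(160.7), np.float64(174.9))]
0.113 [(np.float64(115.6), np.float64(116.2)), (np.float64(127.8), np.float64(128.4)), (np.float64(139.7), np.float64(140.7)), (np.float64(149.9), np.float64(153.3)), (np.float64(162.9), np.float64(174.9))]
0.116 [(np.float64(115.5), np.float64(116.2)), (np.float64(127.6), np.float64(128.5)), (np.float64(139.9), np.float64(140.5)), (np.float64(151.4), np.float64(153.3)), (np.float64(162.9), np.float64(174.9))]
0.12 [(np.float64(115.6), np.float64(115.8)), (np.float64(127.7), np.float64(128.2)), (np.float64(139.9), np.float64(140.5)), (np.float64(151.5), np.float64(153.4)), (np.float64(162.5), np.float64(174.9))]
0.125 [(np.float64(151.5), np.float64(153.2)), (np.float64(162.0), np.float64(174.9))]
0.13 [(np.float64(151.5), np.float64(153.2)), (np.float64(161.5), np.float64(174.9))]
0.135 [(np.float64(151.5), np.float64(153.1)), (np.float64(161.1), np.float64(174.9))]
```

jog_arm(steps=[{"linear":[-0.002,0,0],"angular":[0,0,-0.02],"gripper":0},{"linear":[-0.004,0,0],"angular":[0,0,-0.03],"gripper":0},{"linear":[-0.004,0,0],"angular":[0,0,-0.03],"gripper":0}])

```text
time_s: 13.68
ee_pos: [0.4938, 0.0414, 0.0847]
ee_rot: [-0.0, 0.86, 0.51, -0.0]
ft_force: [1.3, 1.9, 0.5]
width: 0.0006
grip_force: 1.1
```

Run:
```python
from h import *
arc([150,151,152,153],-.013,.085)
ph=np.arange(110,175,.1)
p,M=shot("wrist")
I=polar(p,M,.053)
for rad in (.107,.109,.111,.113,.115,.117,.125): print(rad,[tuple(map(float,x)) for x in runs(I[int(round((rad-.1)/.0005))],ph) if 145<x[0]<158])
```

```text
now [0.4938 0.0414 0.0847] yaw 61.38 F [1.3 1.9 0.5] 13.675
150 [0.003, 0.0, -0.001] 0.03
151 [-0.0, -0.0, -0.001] 0.01
152 [-0.003, -0.001, -0.001] -0.01
153 [-0.006, -0.001, -0.001] -0.04
0.107 [(151.8, 174.9)]
0.109 [(151.5, 155.2)]
0.111 [(151.2, 154.8)]
0.113 [(151.0, 154.3)]
0.115 [(151.5, 153.4)]
0.117 [(151.5, 153.3)]
0.125 [(151.5, 153.2)]
```

jog_arm(steps=[{"linear":[0.02,0,0],"angular":[0,0,0],"gripper":0},{"linear":[0.04,0,0],"angular":[0,0,0],"gripper":0},{"linear":[0.04,0,-0.06],"angular":[0,0,0],"gripper":0},{"linear":[0.04,0,-0.12],"angular":[0,0,0],"gripper":0},{"linear":[0.04,0,-0.14],"angular":[0,0,0],"gripper":0},{"linear":[-0.04,0,-0.18],"angular":[0,0,0],"gripper":0},{"linear":[-0.14,0,-0.18],"angular":[0,0,0],"gripper":0},{"linear":[-0.14,0,-0.18],"angular":[0,0,0],"gripper":0},{"linear":[-0.14,0,-0.18],"angular":[0,0,0],"gripper":0}])

```text
time_s: 14.85
ee_pos: [0.4606, -0.0196, 0.1742]
ee_rot: [-0.001, 0.86, 0.51, -0.0]
ft_force: [-0.3, 0.2, -0.1]
width: 0.0005
grip_force: 0.0
```

Run:
```python
from h import *
ph=np.arange(110,175,.1)
arc([155],.03,.085)
p,M=shot("wrist"); print(np.round(M[:3,3],3)); pts(["pointer_tip","long_mark","tab_top"],p,M)
I=polar(p,M,.053)
for rad in (.107,.109,.111,.113,.115,.117,.125,.132): print(rad,[tuple(map(float,x)) for x in runs(I[int(round((rad-.1)/.0005))],ph)])
x,y=map(int,proj([.467,.04,.055],p,M)); print(x,y)
w=p["frame"][max(0,y-50):y+50,max(0,x-50):x+70,::-1]
cv2.imwrite("pics/c7.png",np.vstack([cv2.resize(w,(600,400),interpolation=cv2.INTER_CUBIC)[:400],cv2.cvtColor(cv2.resize(I[:,200:500],(600,184)),cv2.COLOR_GRAY2BGR)]))
```

```text
now [ 0.4606 -0.0196  0.1742] yaw 61.36 F [-0.3  0.2 -0.1] 14.85
155 [0.04, 0.004, 0.178] -0.08
[0.498 0.046 0.352]
pointer_tip 0.91 [0.4645 0.0363 0.0579]
long_mark 0.67 [0.4687 0.037  0.0578]
0.107 [(150.5, 153.3)]
0.109 [(115.8, 116.1), (128.0, 128.2), (150.6, 153.3)]
0.111 [(115.7, 116.2), (127.9, 128.3), (140.1, 140.5), (150.6, 153.3), (164.3, 164.9)]
0.113 [(115.7, 116.2), (128.0, 128.3), (140.2, 140.6), (150.6, 153.2), (164.5, 164.8)]
0.115 [(115.7, 116.2), (128.0, 128.4), (140.2, 140.5), (151.6, 153.2), (164.4, 164.9)]
0.117 [(115.7, 116.2), (128.0, 128.4), (140.1, 140.5), (151.8, 153.1), (164.5, 164.8)]
0.125 [(151.8, 153.0)]
0.132 [(151.9, 153.0)]
255 150
```

View pics/c7.png

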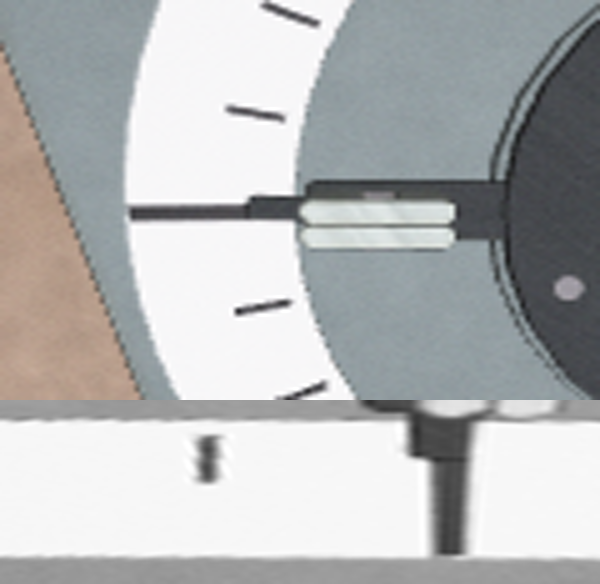

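In the picture the pointer (centre ~y 204 of the crop) sits slightly on the closed side of the long mark (y 212), about 1.3° short. I go back behind the tab and push 2 mm further.

jog_arm(steps=[{"linear":[0.09,0,0],"angular":[0,0,0],"gripper":0},{"linear":[0.18,0,0],"angular":[0,0,0],"gripper":0},{"linear":[0.18,0,0],"angular":[0,0,0],"gripper":0},{"linear":[0.18,0,0.06],"angular":[0,0,0],"gripper":0},{"linear":[0.18,0,0.12],"angular":[0,0,0],"gripper":0},{"linear":[0.18,0,0.18],"angular":[0,0,0],"gripper":0},{"linear":[0.18,0,0.18],"angular":[0,0,0],"gripper":0},{"linear":[0.165,0,0.18],"angular":[0,0,0],"gripper":0},{"linear":[0.15,0,0.18],"angular":[0,0,-0.03],"gripper":0},{"linear":[0.142,0,0.18],"angular":[0,0,-0.03],"gripper":0},{"linear":[0.138,0,0.18],"angular":[0,0,-0.03],"gripper":0},{"linear":[0.136,0,0.18],"angular":[0,0,-0.03],"gripper":0},{"linear":[0.136,0,0.18],"angular":[0,0,-0.03],"gripper":0}])

```text
time_s: 16.68
ee_pos: [0.4939, 0.0399, 0.0855]
ee_rot: [0.0, 0.854, 0.521, 0.001]
ft_force: [2.5, 1.4, 2.1]
width: 0.0004
grip_force: 1.2
```

Run:
```python
from h import *
arc([151,152,152.4,153],-.013,.085)
```

```text
now [0.4939 0.0399 0.0855] yaw 62.74 F [2.5 1.4 2.1] 16.675
151 [0.003, -0.002, 0.001] 0.04
152 [-0.001, -0.002, 0.001] 0.02
152.4 [-0.002, -0.003, 0.001] 0.01
153 [-0.004, -0.003, 0.001] -0.01
```

jog_arm(steps=[{"linear":[-0.001,0,0],"angular":[0,0,0],"gripper":0},{"linear":[-0.001,0,0],"angular":[0,0,0],"gripper":0},{"linear":[0.02,0,0],"angular":[0,0,0],"gripper":0},{"linear":[0.04,0,0],"angular":[0,0,0],"gripper":0},{"linear":[0.04,0,-0.06],"angular":[0,0,0],"gripper":0},{"linear":[0.04,0,-0.12],"angular":[0,0,0],"gripper":0},{"linear":[0.04,0,-0.14],"angular":[0,0,0],"gripper":0},{"linear":[-0.04,0,-0.18],"angular":[0,0,0],"gripper":0},{"linear":[-0.14,0,-0.18],"angular":[0,0,0],"gripper":0},{"linear":[-0.14,0,-0.18],"angular":[0,0,0],"gripper":0},{"linear":[-0.14,0,-0.18],"angular":[0,0,0],"gripper":0}])

```text
time_s: 18.05
ee_pos: [0.461, -0.0221, 0.1741]
ee_rot: [-0.001, 0.854, 0.52, -0.0]
ft_force: [-0.0, 0.3, 0.1]
width: 0.0007
grip_force: 0.0
```

Run:
```python
from h import *
ph=np.arange(110,175,.1)
p,M=shot("wrist"); print(np.round(M[:3,3],3),r.observe()["time_s"])
I=polar(p,M,.053)
for rad in (.107,.109,.111,.113,.115,.117,.125,.132): print(rad,[tuple(map(float,x)) for x in runs(I[int(round((rad-.1)/.0005))],ph) if 145<x[0]<160])
x,y=map(int,proj([.467,.04,.055],p,M)); print(x,y)
w=p["frame"][max(0,y-50):y+50,max(0,x-50):x+70,::-1]
cv2.imwrite("pics/c8.png",np.vstack([cv2.resize(w,(600,400),interpolation=cv2.INTER_CUBIC)[:400],cv2.cvtColor(cv2.resize(I[:,200:500],(600,184)),cv2.COLOR_GRAY2BGR)]))
for n in ("sanding_block","tape_measure","screwdriver"): pass
q,N=shot("side"); pts(["pointer_tip","long_mark","sanding_block","tape_measure","screwdriver"],q,N)
```

```text
[0.497 0.045 0.352] 18.1
0.107 [(151.9, 154.8)]
0.109 [(151.8, 154.6)]
0.111 [(151.8, 154.6)]
0.113 [(151.9, 154.5)]
0.115 [(151.9, 153.3)]
0.117 [(151.9, 153.1)]
0.125 [(151.9, 153.0)]
0.132 [(151.8, 153.0)]
255 148
pointer_tip 0.65 [0.4655 0.0347 0.0555]
long_mark 0.65 [0.4667 0.043  0.0545]
sanding_block 0.61 [0.6495 0.0597 0.0556]
tape_measure 0.81 [0.5801 0.2007 0.0023]
screwdriver 0.62 [0.4864 0.0268 0.0667]
```

View pics/c8.png

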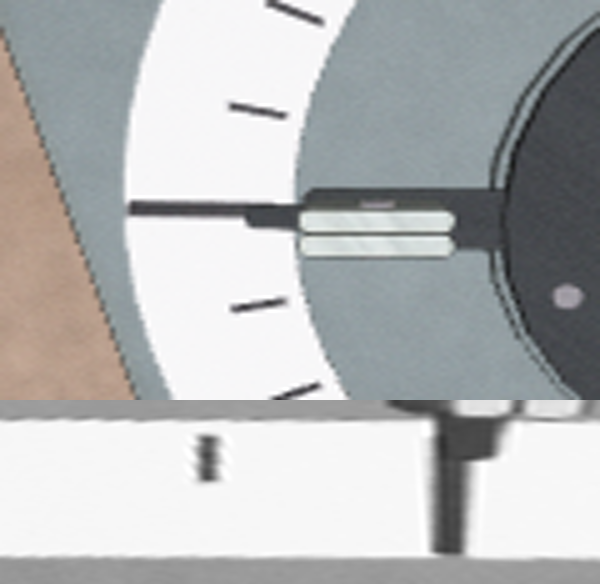

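The pointer now reads slightly past the long mark (right edge y 228, mark bottom y 215 in the crop). I measure the lever's angle from the tab and arm edges as well.

Run:
```python
from h import *
ph=np.arange(140,166,.1)
p,M=shot("wrist")
def prof(z,r0,r1):
    I=polar(p,M,z,ph=ph,rr=np.arange(r0,r1,.0005)).astype(float); return np.median(I,axis=0)
def edges(f):
    g=np.gradient(cv2.GaussianBlur(f[None],(0,0),3)[0]); i=[k for k in range(2,len(g)-2) if abs(g[k])>abs(g[k-1]) and abs(g[k])>=abs(g[k+1]) and abs(g[k])>2]
    return [(round(float(ph[k]),1),round(g[k],1)) for k in i]
print("tab top",edges(prof(.110,.082,.098)))
print("arm z70",edges(prof(.070,.071,.076)))
for z in (.053,.055,.058): print("pointer",z,edges(prof(z,.109,.113)))
print("mark",edges(prof(.053,.118,.138)))
for z in (.053,):
  f=prof(z,.109,.113); print(np.round(f[100:155:2]).astype(int)); 
print(p["fx"])
```

```text
tab top [(147.4, np.float64(-8.0)), (150.2, np.float64(14.2)), (152.7, np.float64(-8.0)), (153.5, np.float64(7.0)), (156.0, np.float64(-5.5))]
arm z70 [(147.7, np.float64(-6.7)), (152.9, np.float64(3.8)), (154.6, np.float64(-4.1)), (159.1, np.float64(8.2))]
pointer 0.053 [(140.9, np.float64(17.4)), (151.6, np.float64(-24.0)), (155.1, np.float64(17.2)), (164.2, np.float64(-18.8)), (165.2, np.float64(17.4))]
pointer 0.055 [(140.9, np.float64(17.6)), (151.5, np.float64(-23.8)), (152.4, np.float64(2.1)), (155.0, np.float64(17.2)), (164.1, np.float64(-18.3)), (165.1, np.float64(17.5))]
pointer 0.058 [(140.9, np.float64(17.3)), (151.4, np.float64(-23.8)), (154.9, np.float64(17.2)), (163.9, np.float64(-18.4)), (164.9, np.float64(17.5))]
mark [(151.7, np.float64(-19.9)), (153.4, np.float64(17.5))]
[247 247 247 247 247 255 255 234 159  75  37  54  73  74  73  73  74  75
  74  72  72  70  77  89 104 140 186 230]
290.52065102152005
```

The tab and arm edges give a lever angle of about 153.2°, against 152.55° for the long mark. That is about 0.7° too far, so I nudge it back from the open side.

```bash
cat >> h.py <<'E'
def lever(p,M):
    ph=np.arange(140,166,.1)
    def E(z,r0,r1):
        f=np.median(polar(p,M,z,ph=ph,rr=np.arange(r0,r1,.0005)).astype(float),axis=0)
        g=np.gradient(cv2.GaussianBlur(f[None],(0,0),3)[0]); return [(round(float(ph[k]),1),round(float(g[k]),1)) for k in range(2,len(g)-2) if abs(g[k])>abs(g[k-1]) and abs(g[k])>=abs(g[k+1]) and abs(g[k])>2]
    print("tab",E(.11,.082,.098)); print("arm",E(.07,.071,.076)); print("ptr",E(.055,.109,.113)); print("mark",E(.053,.118,.138))
E
python3 - <<'E'
from h import *
arc([152.5],.030,.16); arc([152.5],.030,.085); arc([153.3,152.5],.0142,.085)
E
```

```text
now [ 0.4613 -0.0221  0.1748] yaw 62.78 F [-0.7  0.4  0.2] 18.45
152.5 [0.052, -0.002, 0.03] 0.01
now [ 0.4613 -0.0221  0.1748] yaw 62.78 F [-0.7  0.4  0.2] 18.45
152.5 [0.052, -0.002, 0.18] 0.01
now [ 0.4613 -0.0221  0.1748] yaw 62.78 F [-0.7  0.4  0.2] 18.45
153.3 [0.081, -0.001, 0.18] -0.01
152.5 [0.084, -0.002, 0.18] 0.01
```

jog_arm(steps=[{"linear":[0.03,0,0],"angular":[0,0,0],"gripper":0},{"linear":[0.052,0,0.03],"angular":[0,0,0],"gripper":0},{"linear":[0.052,0,0.09],"angular":[0,0,0],"gripper":0},{"linear":[0.052,0,0.15],"angular":[0,0,0],"gripper":0},{"linear":[0.052,0,0.18],"angular":[0,0,0],"gripper":0},{"linear":[0.06,0,0.18],"angular":[0,0,0],"gripper":0},{"linear":[0.07,0,0.18],"angular":[0,0,0],"gripper":0},{"linear":[0.076,0,0.18],"angular":[0,0,0],"gripper":0},{"linear":[0.078,0,0.18],"angular":[0,0,0],"gripper":0},{"linear":[0.08,0,0.18],"angular":[0,0,0],"gripper":0},{"linear":[0.08,0,0.18],"angular":[0,0,0],"gripper":0}])

```text
time_s: 19.82
ee_pos: [0.4796, 0.013, 0.0851]
ee_rot: [0.0, 0.854, 0.52, 0.0]
ft_force: [0.7, -0.2, -0.3]
width: 0.0003
grip_force: 0.0
```

Run:
```python
from h import *
arc([153.3,152.5],.0142,.085)
p,M=shot("wrist"); lever(p,M)
```

```text
now [0.4796 0.013  0.0851] yaw 62.72 F [ 0.7 -0.2 -0.3] 19.825
153.3 [0.002, -0.002, 0.0] -0.01
152.5 [0.004, -0.002, 0.0] 0.0
tab [(140.8, -9.2), (149.8, 13.6), (152.5, -9.0), (153.3, 7.7), (155.7, -17.3)]
arm [(146.8, -11.6), (147.9, 4.0), (158.2, 4.5), (160.1, 4.7), (161.4, 2.1)]
ptr [(140.6, 20.6), (151.0, -23.1), (152.6, 3.9), (155.4, 19.9), (163.7, -23.4), (164.8, 21.6)]
mark [(151.5, -25.4), (153.3, 21.3)]
```

jog_arm(steps=[{"linear":[0.002,0,0],"angular":[0,0,0],"gripper":0},{"linear":[0.003,0,0],"angular":[0,0,0],"gripper":0},{"linear":[0.004,0,0],"angular":[0,0,0],"gripper":0},{"linear":[0.004,0,0],"angular":[0,0,0],"gripper":0}])

```text
time_s: 20.38
ee_pos: [0.4802, 0.0145, 0.0849]
ee_rot: [0.0, 0.854, 0.52, -0.0]
ft_force: [-2.3, -2.8, 1.7]
width: 0.0006
grip_force: 1.6
```

Run:
```python
from h import *
arc([153.3,152.5],.0142,.085)
p,M=shot("wrist"); lever(p,M)
```

```text
now [0.4802 0.0145 0.0849] yaw 62.71 F [-2.3 -2.8  1.7] 20.375
153.3 [-0.001, -0.002, -0.0] -0.01
152.5 [0.001, -0.002, -0.0] 0.0
tab [(149.0, 13.6), (151.7, -7.7), (152.5, 7.5), (155.0, -17.0)]
arm [(146.1, -11.7), (147.1, 4.2), (157.5, 3.4), (159.3, 6.6), (160.4, 3.3)]
ptr [(140.6, 20.4), (151.1, -23.0), (152.0, 3.1), (154.6, 19.4), (163.6, -23.0), (164.8, 21.9)]
mark [(151.4, -25.4), (153.3, 21.4)]
```

jog_arm(steps=[{"linear":[-0.02,0,0],"angular":[0,0,0],"gripper":0},{"linear":[-0.06,0,0],"angular":[0,0,0],"gripper":0},{"linear":[-0.122,0,-0.06],"angular":[0,0,0],"gripper":0},{"linear":[-0.122,0,-0.12],"angular":[0,0,0],"gripper":0},{"linear":[-0.122,0,-0.12],"angular":[0,0,0],"gripper":0},{"linear":[-0.122,0,-0.12],"angular":[0,0,0],"gripper":0}])

```text
time_s: 21.18
ee_pos: [0.4521, -0.0391, 0.1438]
ee_rot: [-0.001, 0.854, 0.521, -0.0]
ft_force: [-0.5, -0.3, -0.4]
width: 0.0004
grip_force: 0.0
```

Run:
```python
from h import *
p,M=shot("wrist"); lever(p,M)
d=M[:2,3]-A; print("camera off mark plane mm",1000*(d@[-np.sin(np.radians(152.4)),np.cos(np.radians(152.4))]))
ph=np.arange(149,157,.2)
for rr in (.1135,.111,.109): print(polar(p,M,.055,ph=ph,rr=np.array([rr]))[0])
cv2.imwrite("pics/w9.png",p["frame"][...,::-1])
```

```text
tab [(148.6, -5.8), (149.4, 13.0), (152.0, -7.5), (152.8, 7.0), (155.5, -10.5), (156.4, 4.7)]
arm [(147.2, -6.5), (149.4, 5.8), (151.5, -5.3), (153.3, 4.3), (156.2, -4.3), (158.2, 10.1)]
ptr [(140.3, -6.3), (141.0, 18.3), (150.8, -22.9), (153.9, 20.4), (164.2, -17.2), (165.2, 16.8)]
mark [(151.7, -19.7), (153.4, 20.0)]
camera off mark plane mm -0.022065337720762745
[246 246 246 247 247 247 247 255 251 176  87  45  60  69  75  78  77  75
  75  76  75  78  83  96 155 221 255 254 247 247 247 247 247 247 247 247
 247 247 247 247]
[247 248 247 247 247 247 248 255 241 163  78  50  67  72  74  75  73  71
  70  71  70  73  75  84 138 211 255 255 247 247 247 247 247 247 247 247
 247 247 246 246]
[247 247 247 247 247 247 251 255 231 147  74  56  73  73  73  72  71  71
  72  73  72  73  73  78 126 192 247 255 247 248 247 247 247 247 247 247
 247 247 247 247]
```

With the camera straight above the mark, the long mark reads 152.55°. The pointer reads 152.35°, the tab 152.45° and the arm 152.7°, so it is aligned. The tool is clear.

```bash
python3 -c "
from rig import r
print(r.observe()['time_s'], r.finish_job())"
```

```text
the job is handed in; nothing more can be done
21.225 None
```

The job is handed in at 21.2 s: the damper was pushed fully shut at its stop, then set back with the pointer on the long mark to within about 0.2°; my push overshot by about 0.7°, so I nudged the tab back from the other side.

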